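# Vent the vacuum sample chamber and wedge its lid off the gasket

### The job

Vent and open the vacuum sample chamber: with the steel stylus press its recessed vent pin right down for a moment while the lid is shut, then stand the stylus back in its stand. Take the grey wedge and slide it, flat on the landing, into the pry notch until the lid just lifts off its gasket, 2 to 3 mm at the front edge and never more than 5. Finish holding the wedge there with the lid resting on it; nothing but the wedge may touch the lid, and the other things on the bench stay where they are.

Things in the scene. Friction and masses are not known exactly. Their poses are not given: they have to be found in the camera images.
- chamber: vacuum sample chamber, fixed: low aluminium box 190 deep (x) x 160 wide (y), its rim and its flat front landing both 50 above the bench. Origin: middle of the underside; x points from landing to hinge (roughly away from the robot), y left, z up. Landing: x -105..-45; the lid covers it from x -75 on, so a strip 30 deep is open before it; sizes in mm
- lid (a joint): clear 12 thick lid with a dark metal front bar (about 0.45 kg), hinged along the rear edge (the chamber's x = +85, y axis); angle in rad, 0 = shut on the gasket, grows as the front edge rises. The front edge is 160 from the hinge line, so 0.0156 rad raises it by 2.5 mm. Weighs 2 to 4 N at the front edge; falls shut; sizes in mm
- pry_notch (a point): fixed point, axes like the chamber's: on the landing's top (50 above the bench), under the lid's front edge, middle of the pry notch. The notch is cut into the underside of the lid's front edge, 36 wide (y), 32 deep (+x); lid shut, its flat roof is 4.5 above the landing; to both sides the lid is 1.5 above the landing; sizes in mm
- lid_lip (a point): point on the lid: middle of the lower front edge of the notch roof (4.5 above the landing when shut; rises with the lid); sizes in mm
- vent_pin (a joint): vent valve's sprung pin, travel in m: 0 = out, 0.004 = fully down; about 1.5 N starts it, 5 N presses it fully down; springs back out when let go. It vents once it is down by more than 0.0028; sizes in mm
- vent_top (a point): middle of the pin's flat top (pin 7 dia), which lies 8 above the landing when out (58 above the bench), recessed 4 below the mouth of its collar; sizes in mm
- vent_mouth (a point): middle of the mouth of the fixed steel collar round the pin: collar 22 outer dia, bore 11 dia, 12 high, standing at the left end of the landing (62 above the bench), 55 to the left of the notch's middle; sizes in mm
- wedge: loose grey plastic wedge, 84 long: blade 24 wide, flat underside; from the nose (1.5 thick) the top rises 1 in 4 over 54 to 15 thick; behind it an upright tab 30 long (x), 14 wide (y), 44 high. Origin: middle of the underside; x to the nose, z up. Cross lines on the ramp at 12, 17, 22, 27, 32 from the nose: lid lifts past 12; long line (22) at edge = 2.5 up; sizes in mm
- wedge_nose (a point): underside of the wedge's nose, middle (origin + 42 in x); sizes in mm
- wedge_tab (a point): good to grip: middle of the finger tab, 30 above the underside, 27 behind the origin; pinch its 14 mm width (across y); sizes in mm
- stylus: steel stylus, mass about 0.05 kg, standing upright, point down, in its stand; 96 long. Round-ended tip 5 dia, shaft 6 dia for the first 44, then a round grip 14 dia x 52 whose shoulder rests on the stand's top. Origin: the very tip; z runs up along it to the grip end; sizes in mm
- stylus_tip (a point): the very tip (= origin); sizes in mm
- stylus_grip (a point): on the axis, 74 above the tip: a good point to grip; sizes in mm
- stylus_stand: aluminium block 48 x 48 x 52 high on a 60 x 60 x 8 rubber foot, fixed, with one upright hole. Origin: middle of the underside; sizes in mm
- stylus_stand_hole0 (a point): middle of the hole's mouth on the stand's top (52 above the bench); hole 9 dia, 48 deep. With the stylus home its tip is 44 below this point; sizes in mm
- cal_vial: small white vial, screw cap, 25 dia x 46 high (mm); stands loose on the bench, a bystander; origin: middle of its underside
- cal_vial_2: small white vial, screw cap, 25 dia x 46 high (mm); stands loose on the bench, a bystander; origin: middle of its underside
- dropper_oil: small slim white bottle with a tall cap, 28 dia x 70 high (mm); stands loose on the bench, a bystander; origin: middle of its underside
- label_roll: white roll of labels lying flat, 68 dia x 38 high (mm); stands loose on the bench, a bystander; origin: middle of its underside
- bench_timer: white square digital timer lying flat, 66 x 66 x 18 (mm); stands loose on the bench, a bystander; origin: middle of its underside
- beaker: small clear beaker, 56 dia x 69 high (mm); stands loose on the bench, a bystander; origin: middle of its underside

How it is judged:
On the way, in this order (a step that is already met when the one before it is completed fails the run):
1. the stylus, held in the gripper, presses the vent pin down by more than 2.8 mm while the lid is shut (value of joint vent_pin above 0.0028 m and contact force between stylus and vent_pin above 0.5 N and contact force between the fingers and stylus above 1 N and value of joint lid below 0.003 rad), for 0.3 s.
2. the stylus stands in its stand again, let go, and the lid is still shut (horizontal distance between stylus_tip and stylus_stand_hole0 below 0.006 m and z of stylus_tip in the frame of stylus_stand_hole0 below -0.038 m and angle between stylus's own z axis and vertical below 0.15 rad and contact force between each of the arm, the fingers and stylus below 0.1 N and value of joint lid below 0.003 rad), for 0.2 s.
3. the wedge, held and flat on the landing, carries the lid just off its gasket (value of joint lid between 0.006 and 0.026 rad and contact force between wedge and lid above 0.7 N and contact force between the fingers and wedge above 2 N and angle between wedge's own z axis and vertical below 0.12 rad and z of wedge_nose in the frame of pry_notch below 0.004 m and x of wedge_nose in the frame of pry_notch above 0.008 m and y of wedge_nose in the frame of pry_notch between -0.01 and 0.01 m), for 0.3 s.
At the end, for the whole second after the job is handed in: Fingers grip the wedge; it lies flat on the landing (0.12 rad), nose 8 mm or more inside the notch, and alone bears the lid (over 0.7 N), which is at rest 1.0 to 4.2 mm up at its front edge (0.006 to 0.026 rad). Stylus upright in its stand (38 mm deep), let go; vent pin out (all of step 3 and horizontal distance between stylus_tip and stylus_stand_hole0 below 0.006 m and z of stylus_tip in the frame of stylus_stand_hole0 below -0.038 m and angle between stylus's own z axis and vertical below 0.15 rad and contact force between each of the arm, the fingers and stylus below 0.1 N and velocity of joint lid between -0.02 and 0.02 rad/s and value of joint vent_pin below 0.001 m and contact force between each of the arm, the fingers and lid below 0.3 N); the arm keeps its last pose, push and grip.
It fails at once if the lid is raised more than 6 mm at its front edge (0.0375 rad) (value of joint lid above 0.0375 rad).
It fails at once if the robot itself touches the lid with more than 1 N (contact force between any of the arm, the fingers and lid above 1 N).
It fails at once if a bystander is moved by more than 25 mm (distance of any of cal_vial, cal_vial_2, dropper_oil, label_roll, bench_timer, beaker from where it was at the start of the episode above 0.025 m).
It also fails if it takes over 58 s, if anything falls off the work surface, if the arm or the gripper's body presses on something with over 40 N, if the wrist force passes 120 N, or if a joint passes its speed limit or range.

### The arm

A 6-joint arm with a two-finger parallel gripper is mounted at the origin on a cart in front of the work surface, level with it; the furniture and walls round the work are solid. World frame = base frame: x ahead of the robot, y to its left, z up, the work surface at z = 0. Lengths are in m, angles in rad, forces in N, time in s.
With the tool pointing down it reaches from about 0.3 to 1 m from the base axis. Payload 5.1 kg.
Tool frame: the origin (TCP) lies on the centre line of the jaws, within the pads' length; the fingertips stand 17 mm ahead of it and the grasp point (between the pads) lies 2 mm behind it (env.nose_length is the distance from the TCP to the fingertips, in m); z points along the fingers, y is the line along which they close (so a half turn about z gives the same grasp; the last joint's range is limited). The gripper opens to 95 mm and grips with 3 to 60 N. Pads are 20 mm wide; open, the fingers measure 119 mm over their backs; the gripper's body (75 mm by 180 mm) begins 59 mm behind the grasp point.
Start: joints at [-1.207, 0.124, 1.65, -0, 1.367, -0.083], TCP at [0.281, -0.586, 0.232] pointing down, gripper open.
Joint ranges: [-2.61, 2.61], [-1.02, 2.33], [0.03, 2.71], [-1.35, 4.49], [0.32, 2.68], [-2.91, 2.91]. Speed limits (rad/s): [2.57, 2.57, 3.14, 3.14, 3.14, 3.14].

### API

Orientations are given as a 3x3 rotation matrix whose columns are the frame's x, y, z axes.
In Python, from cell import readout, imaging, sign_off, env gives the robot as it stands.
- The arm moves only by the tool carry_out, never from a script. Its argument "increments" is a list of rows, each a list of 6 numbers: the shift along the tool's x, y, z in units of 150 mm (1.0 is 150 mm), then the turn, a rotation vector about the tool's x, y, z in units of pi/2 rad (1.0 is pi/2 rad). In form: [[tx, ty, tz, ax, ay, az], ...]. A call has 1 to 8 rows; each row is the pose to reach, as a shift and turn from the pose commanded when the call began, along the tool's axes at that moment; what a row does not reach only later rows make up. A row lasts 1/8 s, in which the tool goes at most 62.5 mm and 10.7 degrees, less where a joint would pass 70% of its speed; a pose out of reach is approached as far as the arm can. A call with a number of a shift or a turn outside -1 to 1 is refused whole. A call with a gripper value outside its range is refused whole. "jaw" is the closure, from -1 (fully open) to 1 (shut), so that 0 is half open, set as the call begins (left out, the last holds). The fingers move at their own pace and stop on an object; the grip force is fixed at half the most. Time passes only in rows, so rows that repeat a pose let the fingers close. It gives the time, the measured TCP pose, the force, the opening and the grip force at its end, in the units of the state.
- readout.get_state(): the state, without advancing time (a new reading comes with each control period).
- imaging.camera(name): name is "scene" or "top"; returns a dict with "pixels" (384x512x3 uint8, red, green, blue), "fx", "fy", "cx", "cy" (pixels), "k1" (the pictures are not rectified: a ray, as slopes to the right and down, at radius r is drawn at 1 + k1 r^2 times it, then the intrinsics apply), "view" (4x4, takes a point from world to camera coordinates). Camera axes: x right, y down, z forward; pixel columns grow to the right and rows downward; lengths in m; the calibration is good to about 2 mm. A picture is of the moment at which its call begins. There is no depth.
- sign_off(): hands the job in; it is judged then, once.
The state is a dict: "clock": time; "joint_pos": joint angles; "qvel": joint speeds; "joint_torque": joint torques, N m; "position": TCP position; "tool_rot": TCP orientation; "wrist_force": force on the tool from outside, world axes, zero at the start; "wrist_torque": the same for the moment, N m; "gripper_width": finger opening in m; "grip_force": force on a finger pad.
Only numpy, scipy, OpenCV 4.12 (cv2) and the standard library are available. Lean on these libraries where they do the work, as an engineer would, in place of code of your own. Each camera call takes 0.05 s, during which the arm holds its last target. There are 200 camera calls.

## Working session

There is one attempt and no reset: what is moved stays moved. The work goes in short steps, Python scripts to look and compute and a tool call to move; the robot and the scene stay as the last step left them, time stands still between calls to the robot, and variables do not carry over. Pictures are saved under pics/ and viewed, at most 10 in all, crops included, and the job is handed in when it is done.

Besides the shell and the picture viewer there is one more tool, called after "Request:" in YAML: its name, and indented under it one key for each argument. carry_out: Moves the arm, as the interface text tells. Its arguments: {"type":"object","properties":{"increments":{"type":"array","items":{"type":"array","items":{"type":"number"}}},"jaw":{"type":"number"}},"required":["increments"]}

```bash
ls; mkdir -p pics; python3 - <<'E'
from cell import readout, imaging, env
import cv2,numpy as np
s=readout.get_state()
for k,v in s.items(): print(k,np.round(v,3).tolist())
for n in("scene","top"):
    c=imaging.camera(n); cv2.imwrite(f"pics/{n}0.png",cv2.resize(c["pixels"][:,:,::-1],None,fx=1.5,fy=1.5,interpolation=cv2.INTER_CUBIC))
    print(n,c["fx"],c["fy"],c["cx"],c["cy"],c["k1"],np.round(c["view"],3).tolist())
E
```

```text
pics
clock 0.0
joint_pos [-1.207, 0.124, 1.652, -0.0, 1.367, -0.083]
qvel [0.0, 0.001, 0.0, 0.0, 0.001, 0.001]
joint_torque [-0.001, -41.761, -35.993, 0.078, 0.049, -0.0]
position [0.281, -0.586, 0.23]
tool_rot [[0.902, 0.432, -0.001], [0.432, -0.902, 0.002], [0.0, -0.002, -1.0]]
wrist_force [0.828, 0.333, -0.15]
wrist_torque [0.002, 0.015, 0.005]
grip_force 0.0
gripper_width 0.095
scene 445.59870444752016 445.59870444752016 257.9415566263122 191.46707973459797 -0.1555965969391664 [[-0.861, -0.509, -0.008, 0.501], [-0.198, 0.349, -0.916, 0.179], [0.469, -0.787, -0.401, 0.852], [0.0, 0.0, 0.0, 1.0]]
top 383.24252951151175 383.24252951151175 258.1379670253589 196.18387241762434 -0.020179511910000163 [[-0.027, -1.0, -0.011, 0.039], [-0.992, 0.028, -0.121, 0.571], [0.121, 0.007, -0.993, 1.086], [0.0, 0.0, 0.0, 1.0]]
```

View pics/scene0.png

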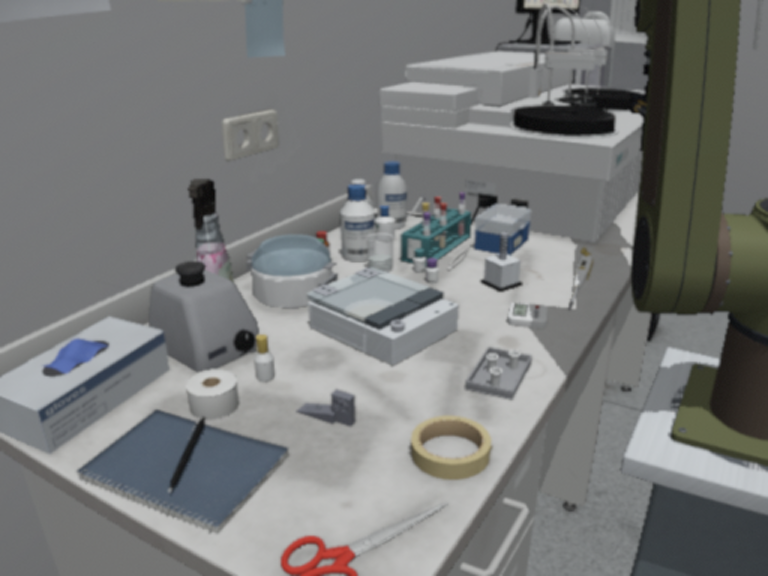

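View pics/top0.png

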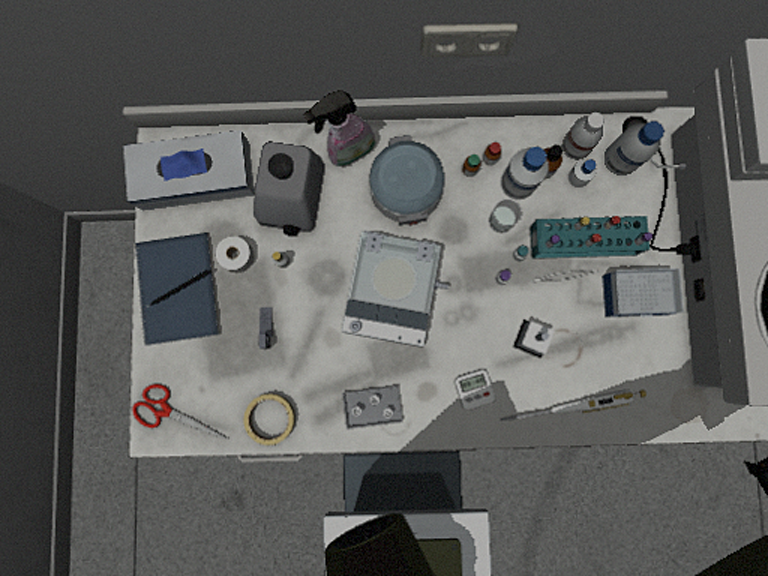

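The scene picture shows the chamber near (385,310), the wedge at (335,407), and the stand with the stylus at (503,265). In the top picture the wedge is at (265,328) with its nose up, the collar at (353,325), and the stand at (534,337). Next I'll crop closely in both views.

```bash
cat > h.py <<'E'
import cv2,numpy as np
from scipy.optimize import least_squares
from cell import readout, imaging, env
def cam(n): return imaging.camera(n)
def proj(c,P):
    p=c["view"][:3,:3]@np.asarray(P,float)+c["view"][:3,3]; s=p[:2]/p[2]; s=s*(1+c["k1"]*(s@s))
    return np.array([c["fx"]*s[0]+c["cx"],c["fy"]*s[1]+c["cy"]])
def ray(c,u):
    K=np.array([[c["fx"],0,c["cx"]],[0,c["fy"],c["cy"]],[0,0,1]])
    s=cv2.undistortPoints(np.array([[u]],float),K,np.array([c["k1"],0,0,0]))[0,0]
    R=np.array(c["view"])[:3,:3]; return -R.T@np.array(c["view"])[:3,3], R.T@np.array([*s,1.])
def onz(c,u,z):
    o,d=ray(c,u); return o+d*(z-o[2])/d[2]
def tri(c1,u1,c2,u2):
    r=least_squares(lambda P:np.r_[proj(c1,P)-u1,proj(c2,P)-u2],onz(c1,u1,.03)); return r.x,np.abs(r.fun).max()
def crop(c,x,y,w,h,k):
    return cv2.resize(c["pixels"][y:y+h,x:x+w,::-1],None,fx=k,fy=k,interpolation=cv2.INTER_CUBIC)
E
python3 - <<'E'
from h import *
t=cam("top");s=cam("scene")
import pickle; pickle.dump((t,s),open("c0.pkl","wb"))
# mosaics at 5x: each 78x58 px
a=[crop(t,155,195,52,56,5),crop(t,335,200,52,56,5),crop(t,220,190,52,56,5)]
b=[crop(s,190,250,52,56,5),crop(s,310,150,52,56,5),crop(s,240,180,52,56,5)]
m=np.vstack([np.hstack(a),np.hstack(b)]); print(m.shape); cv2.imwrite("pics/m1.png",m)
E
```

```text
(560, 780, 3)
```

View pics/m1.png

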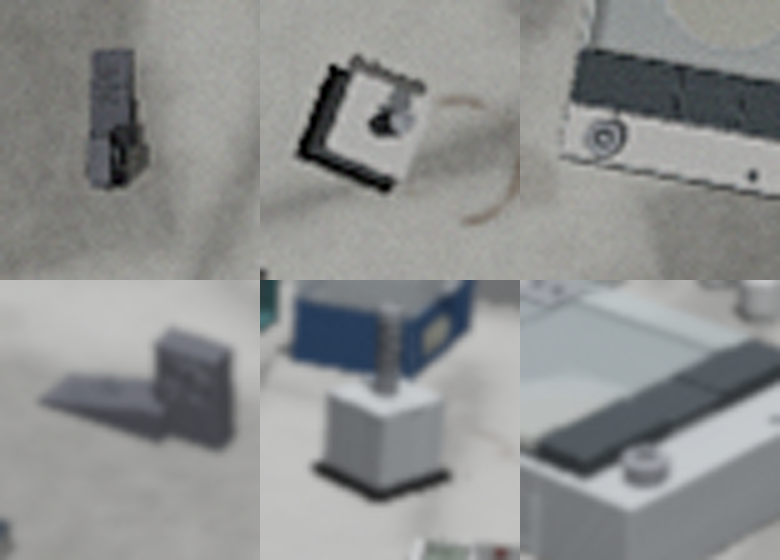

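The mosaic has the top view above and the scene view below.
- **Wedge:** nose edge at (93..133,50), with its tab top at about (100,161).
- **Stylus:** grip end at about (402,118) above and (390,308) below.
- **Stand:** top face centred at about (377,124) above and (385,397) below.
- **Collar:** mouth at (604,136) above and (645,455) below.

Next I'll triangulate these points.

```bash
cat >> h.py <<'E'
TO=[(155,195),(335,200),(220,190)]; SO=[(190,250),(310,150),(240,180)]
def mt(u,v): i=u//260; return np.array([(u-260*i+.5)/5-.5+TO[i][0],(v+.5)/5-.5+TO[i][1]])
def ms(u,v): i=u//260; return np.array([(u-260*i+.5)/5-.5+SO[i][0],(v-280+.5)/5-.5+SO[i][1]])
def tm(i,p): return ((p-TO[i]+.5)*5-.5+[260*i,0]).round()
def sm(i,p): return ((p-SO[i]+.5)*5-.5+[260*i,280]).round()
E
python3 - <<'E'
from h import *
import pickle; t,s=pickle.load(open("c0.pkl","rb"))
for n,a,b,z in [("gripend",(402,118),(390,308),.104),("standtop",(377,124),(385,397),.052),("collar",(604,136),(645,455),.062),("noseL",(93,50),(40,403),.001),("tabtop",(100,161),(194,343),.044)]:
    P,e=tri(t,mt(*a),s,ms(*b)); print(n,P.round(4),round(e,2),"top@z",onz(t,mt(*a),z).round(4),"scene@z",onz(s,ms(*b),z).round(4))
# corners in top view: stand top face, foot, wedge
for n,z,L in [("standtop",.052,[(350,65),(425,90),(395,183),(328,152)]),("foot",.008,[(300,155),(392,190),(335,68)]),("noseedge",.001,[(93,50),(133,50)]),("tabtop",.044,[(90,136),(113,136),(111,185),(88,185)]),("landingfront",.05,[(560,155),(779,197)]),("lidfront",.062,[(572,102),(779,138)]),("dot",.05,[(753,176)])]:
    print(n,[onz(t,mt(*p),z)[:2].round(4).tolist() for p in L])
# white mask of stand-top sides
E
```

```text
gripend [ 0.482  -0.2596  0.1031] 0.15 top@z [ 0.4816 -0.2595  0.104 ] scene@z [ 0.4815 -0.2569  0.104 ]
standtop [ 0.4814 -0.2591  0.0499] 0.19 top@z [ 0.4809 -0.2588  0.052 ] scene@z [ 0.48   -0.2536  0.052 ]
collar [0.5124 0.0873 0.0612] 0.31 top@z [0.5114 0.0868 0.062 ] scene@z [0.5122 0.0888 0.062 ]
noseL [ 5.579e-01  2.811e-01 -4.000e-04] 0.04 top@z [0.5577 0.2807 0.001 ] scene@z [0.5567 0.2828 0.001 ]
tabtop [0.4896 0.2675 0.0429] 0.29 top@z [0.4887 0.2668 0.044 ] scene@z [0.489  0.2691 0.044 ]
standtop [[0.515, -0.2453], [0.4995, -0.2873], [0.4471, -0.2671], [0.4657, -0.23]]
foot [[0.4656, -0.2232], [0.4435, -0.2764], [0.5166, -0.2467]]
noseedge [[0.5577, 0.2807], [0.557, 0.2565]]
tabtop [[0.5032, 0.2725], [0.5029, 0.2592], [0.4747, 0.2604], [0.4751, 0.2737]]
landingfront [[0.5021, 0.113], [0.4747, -0.0117]]
lidfront [[0.5313, 0.1046], [0.5076, -0.0124]]
dot [[0.4871, 0.0028]]
```

Stand, stylus, collar and wedge all agree with the given heights and sizes. Next I'll look at the whole chamber for its yaw and the notch.

```bash
python3 - <<'E'
from h import *
import pickle; t,s=pickle.load(open("c0.pkl","rb"))
a=crop(t,222,195,74,40,10); b=crop(s,240,185,74,18,10)
cv2.imwrite("pics/m2.png",np.vstack([a,b]))
E
```

```text
(no output)
```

View pics/m2.png

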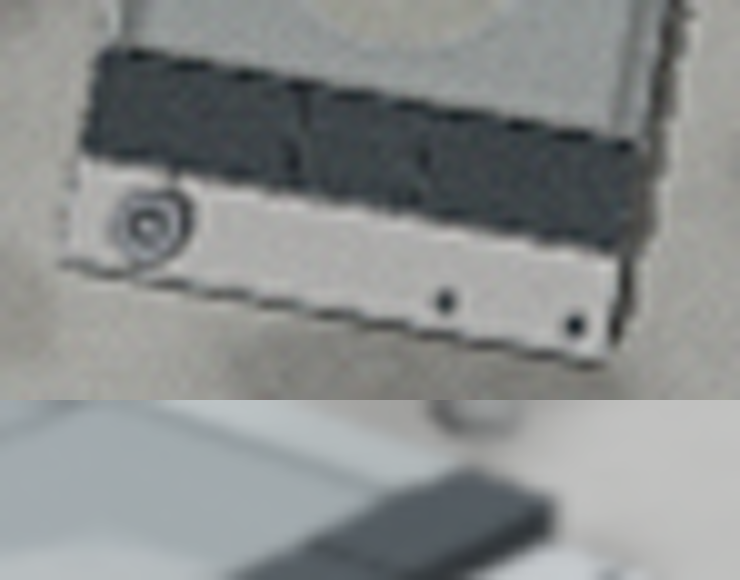

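This shows the landing front edge from (62,263) to (608,362), the lid front edge from (82,155) to (612,248), the notch marks at x≈292 and 425 on the bar, and the collar at (148,226).

```bash
python3 - <<'E'
from h import *
import pickle; t,s=pickle.load(open("c0.pkl","rb"))
f=lambda u,v,z: onz(t,np.array([(u+.5)/10-.5+222,(v+.5)/10-.5+195]),z)[:2]
A,B=f(62,263,.05),f(608,362,.05); C,D=f(82,155,.062),f(612,248,.062); N1,N2=f(292,188,.062),f(425,211,.062); col=f(148,226,.062)
for p,q in((A,B),(C,D),(N1,N2)): d=p-q; print(p.round(4),q.round(4),np.linalg.norm(d).round(4),"yaw",np.degrees(np.arctan2(-d[0],d[1])).round(2))
for yaw in(-12,-11.5,-11):
    y=np.radians(yaw); X=np.array([np.cos(y),np.sin(y)]);Y=np.array([-X[1],X[0]])
    print(yaw,"collar",col.round(4),"notch from collar",(col-.055*Y+.015*X).round(4),"from landing",((A+B)/2+.03*X).round(4),"from lid",((C+D)/2).round(4),"marks",((N1+N2)/2).round(4), "collar rel front edge x",((col-A)@X).round(4))
st=readout.get_state(); print(st["position"],st["tool_rot"])
E
```

```text
[0.5013 0.1126] [ 0.4689 -0.0428] 0.1587 yaw -11.81
[0.5312 0.1053] [ 0.5006 -0.0443] 0.1527 yaw -11.54
[0.5201 0.0458] [0.5126 0.0083] 0.0383 yaw -11.4
-12 collar [0.5105 0.0869] notch from collar [0.5137 0.03  ] from landing [0.5144 0.0287] from lid [0.5159 0.0305] marks [0.5163 0.027 ] collar rel front edge x 0.0143
-11.5 collar [0.5105 0.0869] notch from collar [0.5142 0.03  ] from landing [0.5145 0.0289] from lid [0.5159 0.0305] marks [0.5163 0.027 ] collar rel front edge x 0.014
-11 collar [0.5105 0.0869] notch from collar [0.5147 0.0301] from landing [0.5145 0.0292] from lid [0.5159 0.0305] marks [0.5163 0.027 ] collar rel front edge x 0.0138
[ 0.28070259 -0.58585887  0.23087681] [[ 9.01843842e-01  4.32061909e-01 -4.36915203e-04]
 [ 4.32062110e-01 -9.01843030e-01  1.21766984e-03]
 [ 1.32079826e-04 -1.28692255e-03 -9.99999163e-01]]
```

Chamber yaw is about -11.6°, the notch is at about (0.515,0.0295), the collar at (0.511,0.087) and the stylus at (0.4815,-0.2595). I'll start moving and square the tool with the world on the way.

Request:
carry_out:
  increments:
    - [0.3, -0.2, 0, 0, 0, 0.07]
    - [0.6, -0.4, 0, 0, 0, 0.14]
    - [0.9, -0.58, 0, 0, 0, 0.21]
    - [1.0, -0.645, 0, 0, 0, 0.284]
    - [1.0, -0.645, 0, 0, 0, 0.284]
    - [1.0, -0.645, 0, 0, 0, 0.284]
  jaw: -0.4

```text
clock: 0.95
position: [0.374, -0.4347, 0.2316]
tool_rot: [[1.0, 0.002, -0.0], [0.002, -1.0, -0.0], [-0.0, 0.0, -1.0]]
wrist_force: [-0.3, -0.3, -0.3]
gripper_width: 0.0664
grip_force: 0.0
```

Request:
carry_out:
  increments:
    - [0.24, -0.33, 0, 0, 0, 0]
    - [0.48, -0.66, 0, 0, 0, 0]
    - [0.717, -1, 0, 0, 0, 0]
    - [0.717, -1, 0, 0, 0, 0]
    - [0.717, -1, 0, 0, 0, 0]

```text
clock: 1.58
position: [0.4814, -0.285, 0.2315]
tool_rot: [[1.0, 0.001, -0.001], [0.001, -1.0, -0.0], [-0.001, 0.0, -1.0]]
wrist_force: [0.2, -0.9, -0.6]
gripper_width: 0.0667
grip_force: 0.0
```

Request:
carry_out:
  increments:
    - [0, -0.168, 0.2, 0, 0, 0]
    - [0, -0.168, 0.4, 0, 0, 0]
    - [0, -0.168, 0.5, 0, 0, 0]
    - [0, -0.168, 0.5, 0, 0, 0]
    - [0, -0.168, 0.5, 0, 0, 0]

```text
clock: 2.2
position: [0.4822, -0.2601, 0.158]
tool_rot: [[1.0, -0.0, 0.002], [-0.0, -1.0, -0.001], [0.002, 0.001, -1.0]]
wrist_force: [-0.2, 0.2, 0.2]
gripper_width: 0.0668
grip_force: 0.0
```

Request:
carry_out:
  increments:
    - [0, 0, 0.2, 0, 0, 0]
    - [0, 0, 0.4, 0, 0, 0]
    - [0, 0, 0.51, 0, 0, 0]
    - [0, 0, 0.51, 0, 0, 0]
    - [0, 0, 0.51, 0, 0, 0]

```text
clock: 2.82
position: [0.4827, -0.2595, 0.0817]
tool_rot: [[1.0, 0.001, 0.002], [0.001, -1.0, -0.001], [0.002, 0.001, -1.0]]
wrist_force: [0.2, 0.3, -0.5]
gripper_width: 0.0667
grip_force: 0.0
```

Request:
carry_out:
  increments:
    - [0, 0, 0, 0, 0, 0]
    - [0, 0, 0, 0, 0, 0]
    - [0, 0, 0, 0, 0, 0]
    - [0, 0, 0, 0, 0, 0]
    - [0, 0, 0, 0, 0, 0]
    - [0, 0, 0, 0, 0, 0]
  jaw: 1

```text
clock: 3.58
position: [0.4817, -0.2589, 0.0801]
tool_rot: [[1.0, 0.001, -0.0], [0.001, -1.0, -0.0], [-0.0, 0.0, -1.0]]
wrist_force: [0.4, -0.0, 0.1]
gripper_width: 0.0135
grip_force: 30.0
```

Request:
carry_out:
  increments:
    - [0, 0, -0.1, 0, 0, 0]
    - [0, 0, -0.25, 0, 0, 0]
    - [0, 0, -0.45, 0, 0, 0]
    - [0, 0, -0.6, 0, 0, 0]
    - [0, 0, -0.6, 0, 0, 0]
    - [0, 0, -0.6, 0, 0, 0]

```text
clock: 4.32
position: [0.4813, -0.2585, 0.1696]
tool_rot: [[1.0, 0.001, -0.001], [0.001, -1.0, 0.001], [-0.001, -0.001, -1.0]]
wrist_force: [-0.7, -0.6, -1.1]
gripper_width: 0.0133
grip_force: 30.0
```

```bash
python3 - <<'E'
from h import *
s=readout.get_state(); print(s["position"],s["grip_force"],s["gripper_width"])
t=cam("top");c=cam("scene"); p=s["position"]
tip=p+[0,0,-.072]; ut,us=proj(t,tip).astype(int),proj(c,tip).astype(int); print(proj(t,tip),proj(c,tip))
cv2.imwrite("pics/m3.png",np.hstack([crop(t,ut[0]-30,ut[1]-35,60,60,6),crop(c,us[0]-30,us[1]-35,60,60,6)]))
E
```

```text
[ 0.48129065 -0.25852162  0.16959434] 29.999913275241852 0.01334563456930695
[362.03855801 223.45238308] [335.74101684 157.20723929]
```

View pics/m3.png

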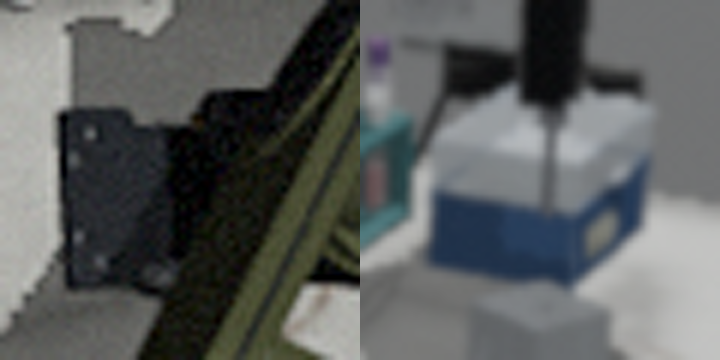

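The scene picture shows the stylus held vertical with its tip at native (336,157), as predicted. The top view is blocked by the gripper. Now over to the vent.

Request:
carry_out:
  increments:
    - [0.07, -0.25, 0, 0, 0, 0]
    - [0.13, -0.6, 0, 0, 0, 0]
    - [0.2, -1.0, 0, 0, 0, 0]
    - [0.2, -1.0, 0, 0, 0, 0]

```text
clock: 4.92
position: [0.5112, -0.1054, 0.1688]
tool_rot: [[1.0, 0.006, -0.002], [0.006, -1.0, 0.001], [-0.002, -0.001, -1.0]]
wrist_force: [1.0, -0.8, -0.5]
gripper_width: 0.0137
grip_force: 30.0
```

Request:
carry_out:
  increments:
    - [0, -0.35, 0, 0, 0, 0]
    - [0, -0.7, 0, 0, 0, 0]
    - [0, -1.0, 0, 0, 0, 0]
    - [0, -1.0, 0, 0, 0, 0]

```text
clock: 5.42
position: [0.5109, 0.0425, 0.1692]
tool_rot: [[1.0, 0.004, -0.002], [0.004, -1.0, -0.0], [-0.002, 0.0, -1.0]]
wrist_force: [0.1, -1.0, -0.5]
gripper_width: 0.0134
grip_force: 30.0
```

Request:
carry_out:
  increments:
    - [0, -0.2, 0.1, 0, 0, 0]
    - [0, -0.3, 0.15, 0, 0, 0]
    - [0, -0.3, 0.15, 0, 0, 0]
    - [0, -0.3, 0.15, 0, 0, 0]

```text
clock: 5.92
position: [0.5118, 0.0852, 0.1479]
tool_rot: [[1.0, -0.0, 0.0], [-0.0, -1.0, -0.001], [0.0, 0.001, -1.0]]
wrist_force: [0.0, 0.2, -0.3]
gripper_width: 0.0137
grip_force: 30.0
```

```bash
python3 - <<'E'
from h import *
s=readout.get_state(); print(s["position"],s["wrist_force"],s["tool_rot"][:,2])
c=cam("scene"); p=s["position"]
tip=p+[0,0,-.072]; us=proj(c,tip).astype(int); print(us,proj(c,tip),proj(c,[.5115,.087,.062]),proj(c,tip+[0.003,0,0]),proj(c,tip+[0,0.003,0]))
cv2.imwrite("pics/m4.png",crop(c,us[0]-25,us[1]-25,50,50,12))
E
```

```text
[0.51179874 0.08518827 0.14787893] [ 0.0395548   0.23344918 -0.25394825] [ 2.32029740e-04 -5.37222752e-04 -9.99999829e-01]
[265 208] [265.55827844 208.45518317] [265.28179613 214.36299943] [264.39265219 208.16619958] [264.89055692 208.96614643]
```

View pics/m4.png

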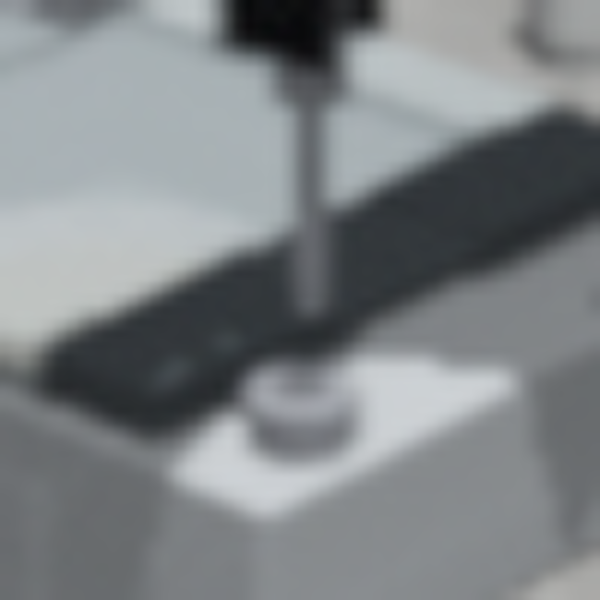

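The tip at (311,318) hangs just behind the collar mouth at (300,388). In the scene view that puts the collar at about (0.512,0.0875), in line with the top view. I'll descend.

Request:
carry_out:
  increments:
    - [0, -0.014, 0.02, 0, 0, 0]
    - [0, -0.014, 0.05, 0, 0, 0]
    - [0, -0.014, 0.08, 0, 0, 0]
    - [0, -0.014, 0.105, 0, 0, 0]
    - [0, -0.014, 0.105, 0, 0, 0]
    - [0, -0.014, 0.105, 0, 0, 0]

```text
clock: 6.72
position: [0.5116, 0.0883, 0.132]
tool_rot: [[1.0, 0.001, 0.0], [0.001, -1.0, 0.0], [0.0, -0.0, -1.0]]
wrist_force: [-0.3, 0.6, -1.2]
gripper_width: 0.0136
grip_force: 30.0
```

Request:
carry_out:
  increments:
    - [0, 0, 0.01, 0, 0, 0]
    - [0, 0, 0.02, 0, 0, 0]
    - [0, 0, 0.03, 0, 0, 0]
    - [0, 0, 0.043, 0, 0, 0]
    - [0, 0, 0.043, 0, 0, 0]
    - [0, 0, 0.043, 0, 0, 0]
    - [0, 0, 0.043, 0, 0, 0]

```text
clock: 7.6
position: [0.5118, 0.0883, 0.1258]
tool_rot: [[1.0, 0.001, 0.001], [0.001, -1.0, 0.0], [0.001, -0.0, -1.0]]
wrist_force: [0.4, -0.3, 4.0]
gripper_width: 0.0135
grip_force: 30.0
```

Request:
carry_out:
  increments:
    - [0, 0, 0.005, 0, 0, 0]
    - [0, 0, 0.01, 0, 0, 0]
    - [0, 0, 0.01, 0, 0, 0]
    - [0, 0, 0.01, 0, 0, 0]
    - [0, 0, 0.01, 0, 0, 0]

```text
clock: 8.22
position: [0.512, 0.0883, 0.1252]
tool_rot: [[1.0, 0.001, 0.001], [0.001, -1.0, 0.0], [0.001, -0.0, -1.0]]
wrist_force: [-1.9, -0.1, 8.8]
gripper_width: 0.0135
grip_force: 30.0
```

The force reached 8.8 N with hardly any further travel, so the pin is fully down. I'll lift and take the stylus back.

Request:
carry_out:
  increments:
    - [0, 0, -0.08, 0, 0, 0]
    - [0, 0, -0.2, 0, 0, 0]
    - [0, 0, -0.3, 0, 0, 0]
    - [0, 0, -0.3, 0, 0, 0]

```text
clock: 8.72
position: [0.5126, 0.0883, 0.171]
tool_rot: [[1.0, 0.001, 0.004], [0.001, -1.0, 0.0], [0.004, -0.0, -1.0]]
wrist_force: [0.5, 0.0, -0.8]
gripper_width: 0.0131
grip_force: 30.0
```

Request:
carry_out:
  increments:
    - [-0.06, 0.3, 0, 0, 0, 0]
    - [-0.13, 0.65, 0, 0, 0, 0]
    - [-0.2, 1.0, 0, 0, 0, 0]
    - [-0.2, 1.0, 0, 0, 0, 0]

```text
clock: 9.22
position: [0.4807, -0.0643, 0.1684]
tool_rot: [[1.0, -0.005, -0.001], [-0.005, -1.0, -0.0], [-0.001, 0.0, -1.0]]
wrist_force: [0.3, 1.0, 0.5]
gripper_width: 0.0135
grip_force: 30.0
```

Request:
carry_out:
  increments:
    - [0, 0.3, 0, 0, 0, 0]
    - [0, 0.65, 0, 0, 0, 0]
    - [0, 1.0, 0, 0, 0, 0]
    - [0, 1.0, 0, 0, 0, 0]

```text
clock: 9.72
position: [0.4818, -0.2134, 0.1686]
tool_rot: [[1.0, -0.003, -0.001], [-0.003, -1.0, 0.0], [-0.001, -0.0, -1.0]]
wrist_force: [0.5, 0.1, -0.2]
gripper_width: 0.0134
grip_force: 30.0
```

Request:
carry_out:
  increments:
    - [0, 0.15, 0, 0, 0, 0]
    - [0, 0.25, 0, 0, 0, 0]
    - [0, 0.314, 0, 0, 0, 0]
    - [0, 0.314, 0, 0, 0, 0]
    - [0, 0.314, 0, 0, 0, 0]
    - [0, 0.314, 0, 0, 0, 0]

```text
clock: 10.48
position: [0.4817, -0.2584, 0.1689]
tool_rot: [[1.0, 0.001, -0.0], [0.001, -1.0, 0.0], [-0.0, -0.0, -1.0]]
wrist_force: [-0.2, -0.3, -0.1]
gripper_width: 0.0136
grip_force: 30.0
```

```bash
python3 - <<'E'
from h import *
for i in range(3):
    c=cam("scene"); s=readout.get_state(); print(s["position"].round(4),s["wrist_force"].round(1),s["tool_rot"][:,0].round(4))
p=s["position"]
tip=p+[0,0,-.072]; us=proj(c,tip).astype(int); print(us,proj(c,tip))
cv2.imwrite("pics/m5.png",crop(c,us[0]-25,us[1]-20,50,50,12))
E
```

```text
[ 0.4818 -0.2585  0.169 ] [ 0.   0.5 -0.8] [1.     0.0012 0.    ]
[ 0.4818 -0.2585  0.169 ] [-0.7 -0.4 -1.1] [1.0e+00 1.1e-03 1.0e-04]
[ 0.4817 -0.2586  0.169 ] [ 0.4 -1.4 -0.9] [1.     0.0011 0.    ]
[335 157] [335.58672829 157.37865947]
```

View pics/m5.png

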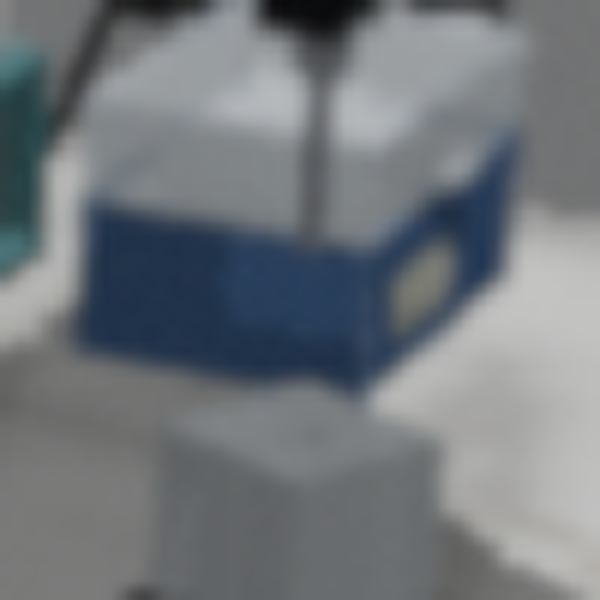

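The stylus is still vertical, with its tip at (311,240) above the hole at about (312,432) and the tool back where it lifted out. I'll lower it.

Request:
carry_out:
  increments:
    - [0, 0, 0.1, 0, 0, 0]
    - [0, 0, 0.2, 0, 0, 0]
    - [0, 0, 0.3, 0, 0, 0]
    - [0, 0, 0.36, 0, 0, 0]
    - [0, 0, 0.36, 0, 0, 0]

```text
clock: 11.25
position: [0.4812, -0.2586, 0.1138]
tool_rot: [[1.0, 0.001, -0.002], [0.001, -1.0, 0.001], [-0.002, -0.001, -1.0]]
wrist_force: [-0.5, -1.0, -0.2]
gripper_width: 0.0134
grip_force: 30.0
```

Request:
carry_out:
  increments:
    - [0, 0, 0.08, 0, 0, 0]
    - [0, 0, 0.16, 0, 0, 0]
    - [0, 0, 0.2, 0, 0, 0]
    - [0, 0, 0.22, 0, 0, 0]
    - [0, 0, 0.22, 0, 0, 0]
    - [0, 0, 0.22, 0, 0, 0]

```text
clock: 12.0
position: [0.4819, -0.2589, 0.0823]
tool_rot: [[1.0, 0.001, 0.0], [0.001, -1.0, -0.0], [0.0, 0.0, -1.0]]
wrist_force: [-0.4, 0.0, -0.2]
gripper_width: 0.0135
grip_force: 30.0
```

Request:
carry_out:
  increments:
    - [0, 0, 0.007, 0, 0, 0]
    - [0, 0, 0.013, 0, 0, 0]
    - [0, 0, 0.013, 0, 0, 0]

```text
clock: 12.38
position: [0.4818, -0.2589, 0.0801]
tool_rot: [[1.0, 0.001, 0.0], [0.001, -1.0, -0.0], [0.0, 0.0, -1.0]]
wrist_force: [0.8, 0.0, 0.1]
gripper_width: 0.0134
grip_force: 30.0
```

Request:
carry_out:
  increments:
    - [0, 0, 0, 0, 0, 0]
    - [0, 0, 0, 0, 0, 0]
    - [0, 0, 0, 0, 0, 0]
    - [0, 0, 0, 0, 0, 0]
    - [0, 0, 0, 0, 0, 0]
  jaw: -0.4

```text
clock: 13.0
position: [0.4817, -0.2588, 0.08]
tool_rot: [[1.0, 0.001, -0.0], [0.001, -1.0, 0.0], [-0.0, -0.0, -1.0]]
wrist_force: [0.8, -0.2, 0.2]
gripper_width: 0.0583
grip_force: 0.0
```

Request:
carry_out:
  increments:
    - [0, 0, -0.15, 0, 0, 0]
    - [0, 0, -0.35, 0, 0, 0]
    - [0, 0, -0.6, 0, 0, 0]
    - [0, 0, -0.8, 0, 0, 0]
    - [0, 0, -0.8, 0, 0, 0]

```text
clock: 13.62
position: [0.4832, -0.2598, 0.2033]
tool_rot: [[1.0, 0.001, 0.005], [0.001, -1.0, -0.003], [0.005, 0.003, -1.0]]
wrist_force: [0.1, -0.6, -0.6]
gripper_width: 0.0665
grip_force: 0.0
```

Request:
carry_out:
  increments:
    - [0.02, -0.33, 0, 0, 0, 0]
    - [0.04, -0.67, 0, 0, 0, 0]
    - [0.05, -1.0, 0, 0, 0, 0]
    - [0.05, -1.0, 0, 0, 0, 0]

```text
clock: 14.12
position: [0.4882, -0.1061, 0.1981]
tool_rot: [[1.0, 0.005, -0.003], [0.005, -1.0, 0.001], [-0.003, -0.001, -1.0]]
wrist_force: [-0.6, -0.7, -0.4]
gripper_width: 0.0665
grip_force: 0.0
```

Request:
carry_out:
  increments:
    - [0, -0.33, 0, 0, 0, 0]
    - [0, -0.67, 0, 0, 0, 0]
    - [0, -1.0, 0, 0, 0, 0]
    - [0, -1.0, 0, 0, 0, 0]

```text
clock: 14.62
position: [0.4885, 0.0427, 0.1987]
tool_rot: [[1.0, 0.004, -0.002], [0.004, -1.0, -0.0], [-0.002, 0.0, -1.0]]
wrist_force: [-0.2, -0.3, -0.0]
gripper_width: 0.0664
grip_force: 0.0
```

Request:
carry_out:
  increments:
    - [0, -0.33, 0, 0, 0, 0]
    - [0, -0.67, 0, 0, 0, 0]
    - [0, -1.0, 0, 0, 0, 0]
    - [0, -1.0, 0, 0, 0, 0]

```text
clock: 15.12
position: [0.489, 0.1919, 0.199]
tool_rot: [[1.0, 0.003, -0.001], [0.003, -1.0, -0.001], [-0.001, 0.001, -1.0]]
wrist_force: [0.5, -1.3, 0.3]
gripper_width: 0.0669
grip_force: 0.0
```

Request:
carry_out:
  increments:
    - [0, -0.25, 0.2, 0, 0, 0]
    - [0, -0.505, 0.4, 0, 0, 0]
    - [0, -0.505, 0.6, 0, 0, 0]
    - [0, -0.505, 0.6, 0, 0, 0]
    - [0, -0.505, 0.6, 0, 0, 0]

```text
clock: 15.75
position: [0.4899, 0.2657, 0.1108]
tool_rot: [[1.0, -0.001, 0.001], [-0.001, -1.0, 0.0], [0.001, -0.0, -1.0]]
wrist_force: [0.2, -0.1, 0.1]
gripper_width: 0.0663
grip_force: 0.0
```

```bash
python3 - <<'E'
from h import *
for i in range(2):
    t=cam("top"); c=cam("scene"); s=readout.get_state(); print(s["position"].round(4),s["wrist_force"].round(1),s["tool_rot"][:,0].round(4))
p=s["position"]; print(proj(c,p+[0,0,-.017]),sm(0,proj(c,p+[0,0,-.017])))
m=np.vstack([np.hstack([crop(t,335,200,52,56,5),crop(t,220,190,52,56,5)]),np.hstack([crop(c,310,150,52,56,5),crop(c,190,250,52,56,5)])])
cv2.imwrite("pics/m6.png",m)
E
```

```text
[0.4903 0.2664 0.1119] [ 0.1 -0.2  0.9] [ 1.0e+00 -8.0e-04  2.9e-03]
[0.49   0.2667 0.1117] [ 0.3 -0.5  0.5] [ 1.0e+00 -2.0e-04  2.6e-03]
[227.67659418 238.5870967 ] [190. 225.]
```

View pics/m6.png

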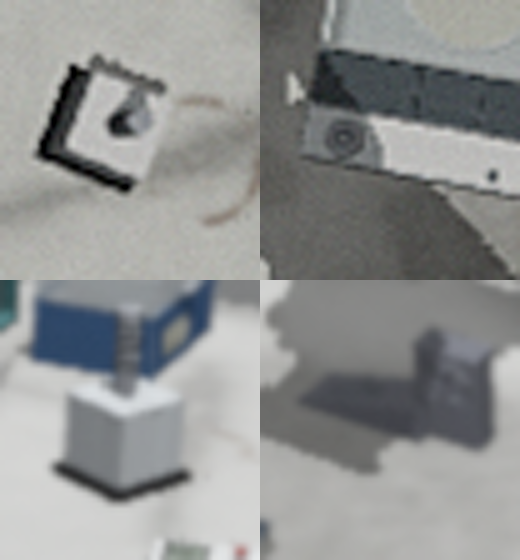

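The stylus stands home in its hole and the wedge has not moved; its tab top is at about (455,345) in the lower right crop. I'll descend and grip the tab.

Request:
carry_out:
  increments:
    - [-0.003, 0, 0.2, 0, 0, 0]
    - [-0.005, 0, 0.4, 0, 0, 0]
    - [-0.005, 0, 0.54, 0, 0, 0]
    - [-0.005, 0, 0.54, 0, 0, 0]
    - [-0.005, 0, 0.54, 0, 0, 0]

```text
clock: 16.58
position: [0.4891, 0.2672, 0.0305]
tool_rot: [[1.0, 0.001, 0.002], [0.001, -1.0, 0.001], [0.002, -0.001, -1.0]]
wrist_force: [-0.8, 0.2, -0.4]
gripper_width: 0.0665
grip_force: 0.0
```

Request:
carry_out:
  increments:
    - [0, 0, 0, 0, 0, 0]
    - [0, 0, 0, 0, 0, 0]
    - [0, 0, 0, 0, 0, 0]
    - [0, 0, 0, 0, 0, 0]
    - [0, 0, 0, 0, 0, 0]
    - [0, 0, 0, 0, 0, 0]
  jaw: 1

```text
clock: 17.32
position: [0.488, 0.2669, 0.0289]
tool_rot: [[1.0, 0.001, -0.0], [0.001, -1.0, -0.0], [-0.0, 0.0, -1.0]]
wrist_force: [-0.6, 0.0, -0.8]
gripper_width: 0.0141
grip_force: 30.0
```

```bash
python3 - <<'E'
from h import *
P=[]
for i in range(4):
    c=cam("scene"); s=readout.get_state(); P.append(s["position"])
print(np.mean(P,0),s["gripper_width"],s["grip_force"],s["wrist_force"].round(1),s["tool_rot"].round(4))
E
```

```text
[0.48803096 0.26686521 0.02898466] 0.013681384560045317 30.01698555308394 [-0.4  0.4  0.8] [[ 1.e+00  6.e-04 -2.e-04]
 [ 6.e-04 -1.e+00 -1.e-04]
 [-2.e-04  1.e-04 -1.e+00]]
```

Request:
carry_out:
  increments:
    - [0, 0, -0.2, 0, 0, 0]
    - [0, 0, -0.5, 0, 0, 0]
    - [0, 0, -0.7, 0, 0, 0]
    - [0, 0, -0.7, 0, 0, 0]

```text
clock: 18.02
position: [0.49, 0.2677, 0.1369]
tool_rot: [[1.0, 0.001, 0.006], [0.001, -1.0, 0.002], [0.006, -0.002, -1.0]]
wrist_force: [1.3, 0.2, -0.1]
gripper_width: 0.0138
grip_force: 30.0
```

Request:
carry_out:
  increments:
    - [-0.12, 0.3, 0, 0, 0, 0.04]
    - [-0.24, 0.65, 0, 0, 0, 0.09]
    - [-0.367, 1.0, 0, 0, 0, 0.129]
    - [-0.367, 1.0, 0, 0, 0, 0.129]
    - [-0.367, 1.0, 0, 0, 0, 0.129]

```text
clock: 18.65
position: [0.4327, 0.1169, 0.1327]
tool_rot: [[0.98, -0.201, -0.002], [-0.201, -0.98, 0.0], [-0.002, 0.0, -1.0]]
wrist_force: [0.4, 0.5, -1.7]
gripper_width: 0.0139
grip_force: 30.0
```

```bash
cat > go.py <<'E'
from h import *
import sys
# increments to place the wedge nose n mm past the notch edge, TCP at z
def go(n,z,N=(.5152,.0295),yaw=-11.6,k=4):
    S=[]
    for i in range(k): cam("scene"); S.append(readout.get_state())
    p=np.mean([s["position"] for s in S],0); R=np.mean([s["tool_rot"] for s in S],0)
    y=np.radians(yaw); X=np.array([np.cos(y),np.sin(y)]); T=np.r_[np.array(N)+(n-69)/1e3*X,z]
    print("pos",p.round(4),"F",np.mean([s["wrist_force"] for s in S],0).round(2),"yaw",np.degrees(np.arctan2(R[1,0],R[0,0])).round(2),"tilt z",R[:2,2].round(4),"t",S[-1]["clock"],"w",round(S[-1]["gripper_width"],4))
    d=np.array([*X,0]); e=np.array([X[1],-X[0],0]); q=p+69e-3*d-np.array([*N,0]); print("nose past edge mm",(q@d*1e3).round(2),"side(+left)",(-q@e*1e3).round(2))
    print("inc",(R.T@(T-p)/.15).round(3))
go(float(sys.argv[1]),float(sys.argv[2]))
E
python3 go.py -15 0.13
```

```text
pos [0.4332 0.1176 0.1334] F [ 0.04 -0.18 -0.59] yaw -11.5 tilt z [-0.0009  0.0001] t 18.85 w 0.0139
nose past edge mm -29.05 side(+left) 69.78
inc [0.093 0.465 0.023]
```

Request:
carry_out:
  increments:
    - [0.03, 0.2, 0, 0, 0, 0]
    - [0.06, 0.4, 0, 0, 0, 0]
    - [0.093, 0.465, 0.1, 0, 0, 0]
    - [0.093, 0.465, 0.2, 0, 0, 0]
    - [0.093, 0.465, 0.22, 0, 0, 0]
    - [0.093, 0.465, 0.22, 0, 0, 0]
    - [0.093, 0.465, 0.22, 0, 0, 0]

```text
clock: 19.73
position: [0.4332, 0.0462, 0.1013]
tool_rot: [[0.98, -0.2, 0.001], [-0.2, -0.98, 0.0], [0.001, -0.0, -1.0]]
wrist_force: [0.6, -0.4, -0.9]
gripper_width: 0.0137
grip_force: 30.0
```

```bash
python3 go.py -15 0.0795; python3 - <<'E'
from h import *
t=cam("top");c=cam("scene")
cv2.imwrite("pics/m7.png",np.hstack([crop(t,228,195,56,70,7),crop(c,235,190,56,70,7)]))
E
```

```text
pos [0.4332 0.046  0.1015] F [-0.    0.04 -0.6 ] yaw -11.54 tilt z [0.001 0.   ] t 19.925 w 0.0141
nose past edge mm -14.64 side(+left) -0.35
inc [-0.003 -0.002  0.147]
```

View pics/m7.png

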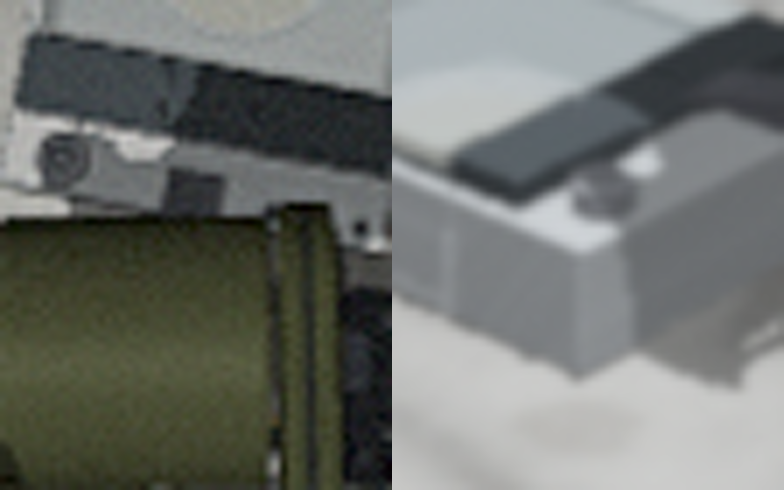

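The top crop shows the blade nose edge at about (168..226,172) on the landing side of the bar, roughly between the notch marks. The collar is at (64,160), clear on the left. I'll check the nose position numerically.

```bash
python3 - <<'E'
from h import *
import pickle; t,_=pickle.load(open("c0.pkl","rb"))
f=lambda u,v,z: onz(t,np.array([(u+.5)/7-.5+228,(v+.5)/7-.5+195]),z)[:2]
a,b=f(169,167,.0735),f(226,177,.0735); m=(a+b)/2; y=np.radians(-11.6); X=np.array([np.cos(y),np.sin(y)]); Y=np.array([-X[1],X[0]])
print(a,b,np.linalg.norm(a-b),m); q=m-[.5152,.0295]; print("past",q@X,"left",q@Y)
q=f(64,160,.062)-[.5152,.0295]; print("collar",q@X,q@Y)
E
```

```text
[0.50490794 0.04313806] [0.50027937 0.02042403] 0.023180828150679227 [0.50259365 0.03178105]
past -0.012807532099056128 left -0.0003004011772566353
collar -0.01678773374259438 0.05413036795947199
```

The lateral fit is good, so I'll lower onto the landing.

Request:
carry_out:
  increments:
    - [-0.003, 0, 0.05, 0, 0, 0]
    - [-0.003, 0, 0.1, 0, 0, 0]
    - [-0.003, 0, 0.135, 0, 0, 0]
    - [-0.003, 0, 0.147, 0, 0, 0]
    - [-0.003, 0, 0.147, 0, 0, 0]
    - [-0.003, 0, 0.147, 0, 0, 0]

```text
clock: 20.78
position: [0.4325, 0.0458, 0.079]
tool_rot: [[0.98, -0.201, 0.0], [-0.201, -0.98, 0.0], [0.0, -0.0, -1.0]]
wrist_force: [-0.1, -0.2, -1.5]
gripper_width: 0.0142
grip_force: 30.0
```

```bash
python3 go.py -15 0.079
```

```text
pos [0.4324 0.0458 0.0789] F [ 0.16  0.02 -0.89] yaw -11.57 tilt z [ 0.0002 -0.    ] t 20.975 w 0.014
nose past edge mm -15.36 side(+left) -0.66
inc [ 0.002 -0.004 -0.   ]
```

Request:
carry_out:
  increments:
    - [0, 0, 0.003, 0, 0, 0]
    - [0, 0, 0.006, 0, 0, 0]
    - [0, 0, 0.006, 0, 0, 0]
    - [0, 0, 0.006, 0, 0, 0]

```text
clock: 21.48
position: [0.4327, 0.0459, 0.0787]
tool_rot: [[0.98, -0.201, 0.0], [-0.201, -0.98, 0.0], [0.0, -0.0, -1.0]]
wrist_force: [-3.7, 0.7, 5.3]
gripper_width: 0.0138
grip_force: 30.0
```

```bash
python3 go.py -15 0.079
```

```text
pos [0.4327 0.0459 0.0787] F [-3.53  0.25  5.68] yaw -11.57 tilt z [0.0004 0.    ] t 21.675 w 0.0137
nose past edge mm -15.14 side(+left) -0.57
inc [ 0.001 -0.004 -0.002]
```

Request:
carry_out:
  increments:
    - [0.02, -0.003, -0.002, 0, 0, 0]
    - [0.05, -0.003, -0.002, 0, 0, 0]
    - [0.08, -0.003, -0.002, 0, 0, 0]
    - [0.11, -0.003, -0.002, 0, 0, 0]
    - [0.14, -0.003, -0.002, 0, 0, 0]
    - [0.155, -0.003, -0.002, 0, 0, 0]
    - [0.155, -0.003, -0.002, 0, 0, 0]

```text
clock: 22.55
position: [0.4559, 0.0416, 0.0788]
tool_rot: [[0.98, -0.201, 0.001], [-0.201, -0.98, 0.0], [0.001, -0.0, -1.0]]
wrist_force: [-1.7, 0.5, 4.3]
gripper_width: 0.014
grip_force: 30.0
```

```bash
python3 go.py 14 0.0788
```

```text
pos [0.4559 0.0416 0.0788] F [-1.8   0.34  5.2 ] yaw -11.57 tilt z [0.0009 0.0001] t 22.75 w 0.0139
nose past edge mm 8.44 side(+left) -0.08
inc [ 0.037 -0.001  0.   ]
```

Request:
carry_out:
  increments:
    - [0.007, 0, 0, 0, 0, 0]
    - [0.014, 0, 0, 0, 0, 0]
    - [0.02, 0, 0, 0, 0, 0]
    - [0.027, 0, 0, 0, 0, 0]
    - [0.027, 0, 0, 0, 0, 0]

```text
clock: 23.38
position: [0.4578, 0.0412, 0.0789]
tool_rot: [[0.98, -0.201, -0.005], [-0.201, -0.98, 0.001], [-0.005, 0.0, -1.0]]
wrist_force: [-11.1, 1.2, 14.0]
gripper_width: 0.0135
grip_force: 30.0
```

```bash
python3 go.py 14 0.0788
```

```text
pos [0.4578 0.0412 0.0789] F [-11.26   2.21  12.9 ] yaw -11.57 tilt z [-0.0049  0.0009] t 23.575 w 0.0136
nose past edge mm 10.39 side(+left) -0.07
inc [ 0.024 -0.     0.001]
```

Request:
carry_out:
  increments:
    - [0.006, 0, 0, 0, 0, 0]
    - [0.013, 0, 0, 0, 0, 0]
    - [0.013, 0, 0, 0, 0, 0]
    - [0.013, 0, 0, 0, 0, 0]

```text
clock: 24.08
position: [0.4595, 0.0409, 0.0789]
tool_rot: [[0.98, -0.201, -0.005], [-0.201, -0.98, 0.001], [-0.005, 0.0, -1.0]]
wrist_force: [-11.9, 1.8, 13.5]
gripper_width: 0.0139
grip_force: 30.0
```

```bash
python3 go.py 17 0.0788
```

```text
pos [0.4595 0.0409 0.0789] F [-11.71   2.22  13.52] yaw -11.57 tilt z [-0.0052  0.001 ] t 24.275 w 0.0137
nose past edge mm 12.18 side(+left) -0.02
inc [ 0.032 -0.     0.   ]
```

The lid contact shows in the force at about 12 mm true, since the picture put the nose 1.8 mm further on than the TCP model. I'll ease the down force and advance.

Request:
carry_out:
  increments:
    - [0.0, 0, -0.003, 0, 0, 0]
    - [0.008, 0, -0.003, 0, 0, 0]
    - [0.016, 0, -0.003, 0, 0, 0]
    - [0.023, 0, -0.003, 0, 0, 0]
    - [0.023, 0, -0.003, 0, 0, 0]
    - [0.023, 0, -0.003, 0, 0, 0]

```text
clock: 25.02
position: [0.4629, 0.0402, 0.0789]
tool_rot: [[0.98, -0.201, -0.005], [-0.201, -0.98, 0.001], [-0.005, 0.0, -1.0]]
wrist_force: [-9.6, 1.9, 11.2]
gripper_width: 0.0135
grip_force: 30.0
```

```bash
python3 go.py 20 0.0788; cat > lift.py <<'E'
from h import *
import pickle
t0,s0=pickle.load(open("c0.pkl","rb"))
g=lambda c:cv2.cvtColor(c["pixels"],cv2.COLOR_RGB2GRAY).astype(float)
A=g(s0); B=np.mean([g(cam("scene")) for _ in range(3)],0)
# vertical brightness steps along the bar's top-rear edge and front edge: subpixel column shifts by matching profiles
yw=np.radians(-11.6); X=np.array([np.cos(yw),np.sin(yw)]);Y=np.array([-X[1],X[0]]); N=np.array([.5152,.0295])
for name,off,z in(("front top edge",0.,.0635),("rear edge of bar",.032,.0635),("static: landing front edge",-.03,.05)):
    out=[]
    for yy in np.arange(-.06,.075,.004):
        P=np.r_[N+off*X+yy*Y,z]; u,v=proj(s0,P); dv=proj(s0,P+[0,0,.001])[1]-v
        rr=np.arange(-6,6.01,.1)
        f=lambda I:cv2.remap(I.astype(np.float32),np.full((1,rr.size),u,np.float32),(v+rr).astype(np.float32)[None],cv2.INTER_CUBIC)[0]
        da,db=np.gradient(f(A)),np.gradient(f(B)); ia,ib=np.argmax(abs(da)),np.argmax(abs(db))
        c=lambda d,i:np.sum(rr[max(i-12,0):i+13]*abs(d[max(i-12,0):i+13]))/np.sum(abs(d[max(i-12,0):i+13]))
        if da[ia]*db[ib]>0 and abs(ia-ib)<25: out.append((c(db,ib)-c(da,ia))/dv)
    print(name,len(out),"median lift mm",np.median(out).round(2) if out else None,np.round(out,1))
E
python3 lift.py
```

```text
pos [0.4629 0.0402 0.0789] F [-10.29   2.72  10.86] yaw -11.57 tilt z [-0.0051  0.001 ] t 25.225 w 0.0137
nose past edge mm 15.59 side(+left) -0.05
inc [ 0.029 -0.     0.001]
front top edge 29 median lift mm 0.48 [-3.4 -2.7 -0.1  0.5  2.2  1.3  2.9  2.7  3.2  2.9  2.3  2.9  2.6 -4.4
 -4.3 -1.   0.   0.5  2.1  0.7  0.6 -0.2 -0.9 -0.1 -0.1  0.5 -4.1 -3.9
 -2.6]
rear edge of bar 24 median lift mm 0.58 [ 0.4  0.4 -0.   1.8  0.1  0.1  0.1  1.8  0.7  1.5  0.6  0.6  0.6  1.8
  0.6  1.9  0.9  0.6  1.9  0.5  1.6  0.2 -0.  -0.1]
static: landing front edge 7 median lift mm 0.01 [ 0.2  0.   0.1  0.  -0.2 -0.7 -2. ]
```

The rear bar edge has risen about 0.6 mm, so the lid is lifting. I'll advance another 5 mm or so.

Request:
carry_out:
  increments:
    - [0.008, 0, 0, 0, 0, 0]
    - [0.016, 0, 0, 0, 0, 0]
    - [0.024, 0, 0, 0, 0, 0]
    - [0.032, 0, 0, 0, 0, 0]
    - [0.032, 0, 0, 0, 0, 0]
    - [0.032, 0, 0, 0, 0, 0]

```text
clock: 26.12
position: [0.4676, 0.0392, 0.0789]
tool_rot: [[0.98, -0.201, -0.005], [-0.201, -0.98, 0.001], [-0.005, 0.0, -1.0]]
wrist_force: [-10.6, 1.8, 11.4]
gripper_width: 0.0138
grip_force: 30.0
```

```bash
python3 go.py 21 0.0788; python3 lift.py;python3 - <<'E'
from h import *
t=cam("top");c=cam("scene")
cv2.imwrite("pics/m8.png",np.hstack([crop(t,228,190,56,70,7),crop(c,235,180,56,70,7)]))
E
```

```text
pos [0.4676 0.0392 0.0789] F [-9.55  2.04 10.32] yaw -11.57 tilt z [-0.005  0.001] t 26.325 w 0.0136
nose past edge mm 20.43 side(+left) -0.05
inc [ 0.004 -0.     0.001]
front top edge 29 median lift mm 0.39 [-1.4 -1.   0.2  2.4  2.6  3.   2.6  2.6  2.7  4.6  4.7  3.9 -4.3 -4.3
 -1.1  0.2  2.6  2.6  2.7  2.3  0.4 -0.9 -0.1 -0.  -0.4  2.7 -4.2 -4.2
 -2.7]
rear edge of bar 24 median lift mm 2.24 [ 2.5  0.8  0.3  2.3  0.5  2.   0.5  2.2  1.3  2.8  1.9  0.8  2.6  2.6
  2.7  2.4  2.6  2.5  2.4  2.4  2.4  1.5  0.5 -0. ]
static: landing front edge 7 median lift mm 0.07 [ 0.1  0.1  0.1  0.1 -0.2 -0.7 -2. ]
```

View pics/m8.png

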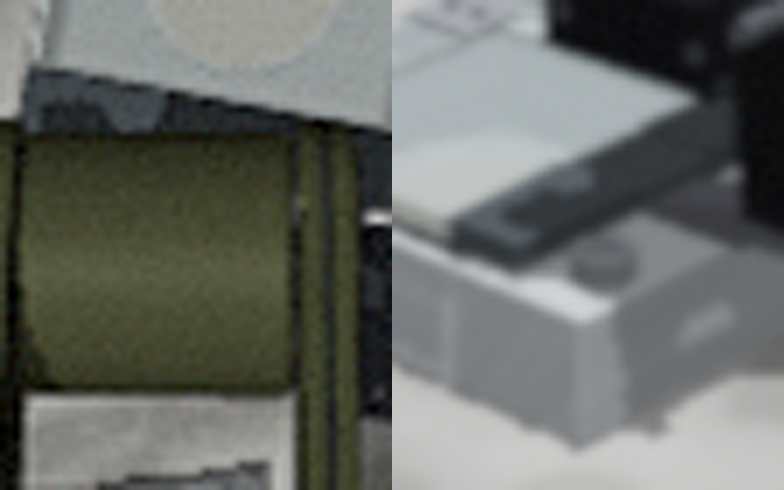

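The scene crop shows the front bar raised off the landing, with its left end at (455,235). The rear-edge shift and the geometry both give a lift of about 2.5 mm at the front. I'll let it settle and hand in.

Request:
carry_out:
  increments:
    - [0, 0, 0, 0, 0, 0]
    - [0, 0, 0, 0, 0, 0]
    - [0, 0, 0, 0, 0, 0]
    - [0, 0, 0, 0, 0, 0]

```text
clock: 27.08
position: [0.4676, 0.0392, 0.0789]
tool_rot: [[0.98, -0.201, -0.005], [-0.201, -0.98, 0.001], [-0.005, 0.0, -1.0]]
wrist_force: [-10.2, 1.7, 10.8]
gripper_width: 0.0135
grip_force: 30.0
```

```bash
python3 go.py 21 0.0788; python3 - <<'E'
from cell import sign_off
print(sign_off())
E
```

```text
pos [0.4676 0.0392 0.0789] F [-9.8   2.01 11.09] yaw -11.57 tilt z [-0.005  0.001] t 27.275 w 0.0136
nose past edge mm 20.43 side(+left) -0.05
inc [ 0.004 -0.     0.001]
the job is handed in; nothing more can be done
None
```

Job handed in at about 27 s, with no verdict returned: the vent pin was pressed fully down, the stylus is back in its stand, and the gripper holds the wedge in the notch with the lid up an estimated 2–3 mm at the front edge.

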